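Size a steel taper on a drop-through hole gauge

ROBOT

A 6-joint arm with a two-finger parallel gripper is mounted at the origin on the work surface. World frame = base frame: x ahead of the robot, y to its left, z up, the work surface at z = 0. Lengths are in m, angles in rad, forces in N, time in s.
With the tool pointing down it reaches from about 0.4 to 0.825 m from the base axis. Payload 7 kg.
Tool frame: the origin (TCP) lies at the very end of the fingers, on their centre line; the grasp point (between the pads) lies 19 mm behind it; z points along the fingers, y is the line along which they close (so a half turn about z gives the same grasp; the last joint's range is limited). The gripper opens to 88 mm and grips with 3 to 60 N. Pads are 19 mm wide; open, the fingers measure 130 mm over their backs; the gripper's body (78 mm by 193 mm) begins 47 mm behind the grasp point.
Start: joints at [1.446, 0.359, 0.012, 0, -1.224, -0.288], TCP at [0.271, 0.618, 0.203] pointing down, gripper open.
Joint ranges: [-3.07, 3.07], [-1.43, 2.12], [-1.02, 1.25], [-3.03, 1.67], [-3.05, -0], [-3.03, 3.03]. Speed limits (rad/s): [2.39, 2.39, 3.01, 3.14, 3.14, 3.14].

INTERFACE

Orientations are given as [roll, pitch, yaw] about the fixed x, y, z axes, in that order (R = Rz(yaw) Ry(pitch) Rx(roll)).
In Python, from station import arm, grab_frame gives the robot as it stands.
- The arm moves only by the tool jog_arm, never from a script. Its argument "deltas" is a list that holds one entry, the list of rows, each a list of 4 numbers: the shift along the tool's x, y, z in units of 60 mm (1.0 is 60 mm), then the turn about the tool's z in units of 5 degrees (1.0 is 5 degrees). A call has 1 to 8 rows; each row is the pose to reach, as a shift and turn from the pose commanded when the call began, along the tool's axes at that moment; what a row does not reach only later rows make up. A row lasts 1/8 s, in which the tool goes at most 62.5 mm and 10.7 degrees, less where a joint would pass 70% of its speed; a pose out of reach is approached as far as the arm can. A call with a gripper value outside its range is refused whole. "grip" is the finger opening in mm, from 0 to 87.6, set as the call begins (left out, the last holds). The fingers move at their own pace and stop on an object; "squeeze" is the grip in N (left out, the last holds). Time passes only in rows, so rows that repeat a pose let the fingers close. It gives the time, the measured TCP pose, the force, the opening and the grip force at its end, in the units of the state.
- arm.get_state(): the state, without advancing time (a new reading comes with each control period).
- grab_frame(name): name is "side" or "top" or "wrist"; returns a dict with "img" (384x512x3 uint8, red, green, blue), "vfov" (degrees; the focal length in pixels is half the picture's height over the tangent of half this angle, whatever the lens; pixels are square), "cx", "cy" (the principal point, pixels), "xyz" and "rotation" of the camera in the world. Camera axes: x right, y down, z forward; pixel columns grow to the right and rows downward; lengths in m; the calibration is good to about 2 mm. A picture is of the moment at which its call begins. There is no depth.
- arm.job_done(): hands the job in; it is judged then, once.
The state is a dict: "t": time; "q": joint angles; "qd": joint speeds; "joint_efforts": joint torques, N m; "eef_pos": TCP position; "ee_rot": TCP orientation; "force": force on the tool from outside, world axes, zero at the start; "moment": the same for the moment, N m; "width": finger opening in m; "gripper_force": force on a finger pad.
Only numpy, scipy, OpenCV 4.12 (cv2) and the standard library are available. Lean on these libraries where they do the work, as an engineer would, in place of code of your own. Each camera call takes 0.05 s, during which the arm holds its last target. There are 200 camera calls.

TASK

Size the steel taper that leans in the white holder on the three-tile hole gauge, stepping down: first dip it, point down, right through the plate of the widest hole (blue) and draw it out again, then push it through the smallest hole that it will still pass, keeping hold until it is well in, and let it drop through to lie in the gauge's catch tray. Leave the toothbrush, tin, comb and tweezers undisturbed.

Things in the scene. Friction and masses are not known exactly. Their poses are not given: they have to be found in the camera images.
- taper: Loose polished steel rod (piercing taper), 12 mm diameter, 100 mm long, 60 to 120 g. Origin at the centre of its lower end (tip), z along the rod to the tail. The tip is chamfered over its last 3 mm to a 9 mm flat. It starts in the holder's socket, tip 40 mm deep, 60 mm standing out, leaning 0.5 rad from vertical with its tail towards holder -x; it lifts out along its own axis.
- taper_tip (a point): Centre of the rod's lower end (the chamfered end that enters the gauge).
- taper_mid (a point): Middle of the rod, 50 mm from either end.
- taper_tail (a point): Centre of the rod's upper end, 100 mm from the tip; in the holder about 110 mm above the shelf.
- holder: Fixed white ceramic holder: foot 85 x 60 x 8 mm carrying a 40 x 40 x 45 mm block tilted 0.5 rad, with a 14.5 mm socket 40 mm deep. Origin at shelf level, x across the foot; the socket's mouth lies nearly over the origin, 57 mm up, and faces up and to holder -x (at the start roughly the robot's right).
- gauge: Fixed white stand; origin on the shelf under the middle of its catch tray, z up. Tray 190 (x) x 200 (y) x 30 mm, floor 4 mm thick. End panels at y = +-97 mm, 142 mm high, and two rails carry a row along y of three tiles 50 x 50 x 8 mm at y = -57, 0, 57 mm, tops 138 mm above the shelf; their order varies. Below them it is clear: a rod let go upright in a hole that it passes falls into the tray.
- tile_wide_hole0 (a point): Centre of the hole's mouth, on the top face of the blue tile: vertical through hole of 20 mm diameter (widest).
- tile_mid_hole0 (a point): Centre of the hole's mouth, on the top face of the yellow tile: vertical through hole of 14.5 mm diameter, the smallest that the 12 mm taper passes.
- tile_small_hole0 (a point): Centre of the hole's mouth, on the top face of the red tile: vertical through hole of 8 mm diameter, too small for the taper.
- toothbrush: Loose grey electric toothbrush handle standing upright beyond the holder, 30 mm diameter, 175 mm high; origin at the centre of its foot. Easily tipped.
- tin: Loose closed round aluminium lip balm tin, 41 mm diameter, 18 mm high, lying on the shelf nearer the robot; origin at the centre of its underside.
- comb: Loose green plastic comb, 150 x 30 x 4 mm, flat in the top tray of the organizer; origin at its underside near its middle.
- tweezers: Loose chrome tweezers, 95 x 8 x 8 mm, in the top tray of the organizer; origin at the middle of the underside.
- organizer: Fixed three-tier organizer of white plastic trays at the robot's right, 160 (x) x 200 (y) x 150 mm high; origin under its centre.

How it is judged:
On the way, in this order (a step that is already met when the one before it is completed fails the run):
1. held taper dipped 15 mm or more through the widest (blue) hole (z of taper_tip in the frame of tile_wide_hole0 below -0.015 m and horizontal distance between taper_tip and tile_wide_hole0 below 0.007 m and contact force between the fingers and taper above 0.5 N), for 0.1 s.
2. the taper is drawn out, its tip above the tiles (z of taper_tip in the frame of tile_wide_hole0 above 0.001 m), for 0.1 s.
3. still held, its tip is 25 mm or more down the yellow hole, the smallest it passes (z of taper_tip in the frame of tile_mid_hole0 below -0.025 m and horizontal distance between taper_tip and tile_mid_hole0 below 0.007 m and contact force between the fingers and taper above 0.5 N), for 0.1 s.
At the end, for the whole second after the job is handed in: The taper has passed right through the yellow hole and rests, released and still (under 0.03 m/s), in the catch tray: its middle within the tray's outline and both ends less than 125 mm above the shelf, i.e. wholly below the tiles (height (world z) of each of taper_tip, taper_tail below 0.125 m and x of taper_mid in the frame of gauge between -0.095 and 0.095 m and y of taper_mid in the frame of gauge between -0.1 and 0.1 m and linear speed of taper below 0.03 m/s and contact force between the fingers and taper below 0.1 N); the robot touches nothing.
It fails at once if the toothbrush is tipped (over 0.3 rad) or shifted over 25 mm (angle between toothbrush's own z axis and vertical above 0.3 rad or distance of toothbrush from where it was at the start of the episode above 0.025 m).
It fails at once if the lip balm tin is shifted over 25 mm (distance of tin from where it was at the start of the episode above 0.025 m).
It fails at once if the comb is shifted over 25 mm (distance of comb from where it was at the start of the episode above 0.025 m).
It fails at once if the tweezers is shifted over 25 mm (distance of tweezers from where it was at the start of the episode above 0.025 m).
It also fails if it takes over 53 s, if anything falls off the work surface, if the arm or the gripper's body presses on something with over 40 N, if the wrist force passes 120 N, or if a joint passes its speed limit or range.

## Working session

There is one attempt and no reset: what is moved stays moved. The work goes in short steps, Python scripts to look and compute and a tool call to move; the robot and the scene stay as the last step left them, time stands still between calls to the robot, and variables do not carry over. Pictures are saved under pics/ and viewed, at most 10 in all, crops included, and the job is handed in when it is done.

Besides the shell and the picture viewer there is one more tool, called after ">>>" by a JSON object that holds its "op" and its "data", one argument or row to a line. jog_arm: Moves the arm, as the interface text tells. Its arguments: {"type":"object","properties":{"deltas":{"type":"array"},"grip":{"type":"number"},"squeeze":{"type":"number"}},"required":["deltas"]}

```bash
mkdir -p pics; ls
python3 - <<'E'
from station import arm, grab_frame
import cv2, numpy as np, pickle
s=arm.get_state(); print(s['t'],s['eef_pos'],s['ee_rot'],s['width'])
F={n:grab_frame(n) for n in ("side","top","wrist")}
pickle.dump(F,open('f0.pkl','wb'))
for n,f in F.items():
    print(n,f['vfov'],f['cx'],f['cy'],np.round(f['xyz'],4),np.round(f['rotation'],4).tolist())
    cv2.imwrite(f'pics/{n}0.png',f['img'][:,:,::-1])
E
```

```text
pics
0.0 [0.27061283 0.61781419 0.20161837] [ 3.13996446e+00 -1.36445685e-04 -4.12982785e-01] 0.08730715469897399
side 51.417252608999306 252.35446692947244 193.2893464560582 [ 0.2885 -0.7054  0.7319] [-2.3392, 0.0008, -0.4832]
top 48.099601050338265 255.03070520678094 190.78710203943794 [ 0.4752 -0.1552  1.1729] [-3.0303, 0.0086, -1.5984]
wrist 66.25897623695191 252.7197935307485 194.5446939562845 [0.3318 0.5914 0.3836] [2.8916, 0.0002, -1.9839]
```

```bash
cd pics; python3 -c "
import cv2,numpy as np
a=[cv2.imread(n+'0.png') for n in ('side','top')]
for n,i in zip(('sideb','topb'),a): cv2.imwrite(n+'.png',cv2.resize(i,(800,600)))"
```

```text
(no output)
```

View pics/sideb.png

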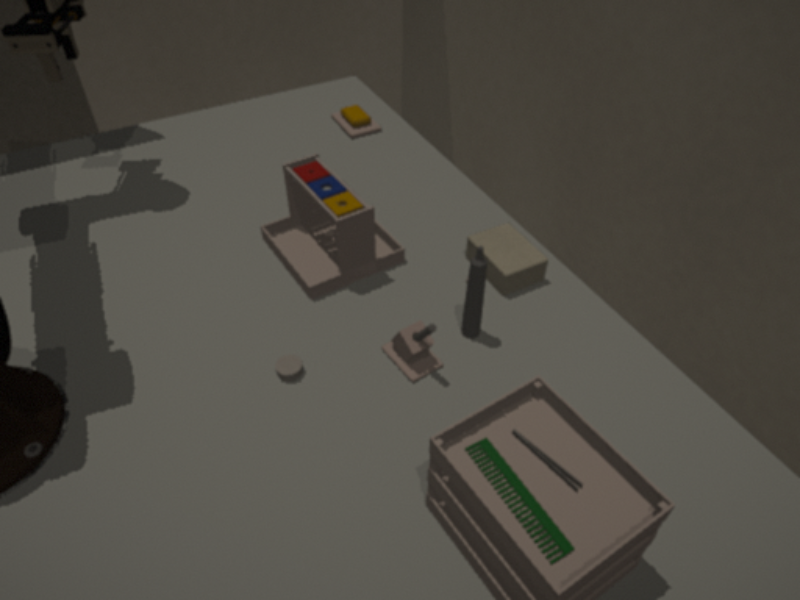

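View pics/topb.png

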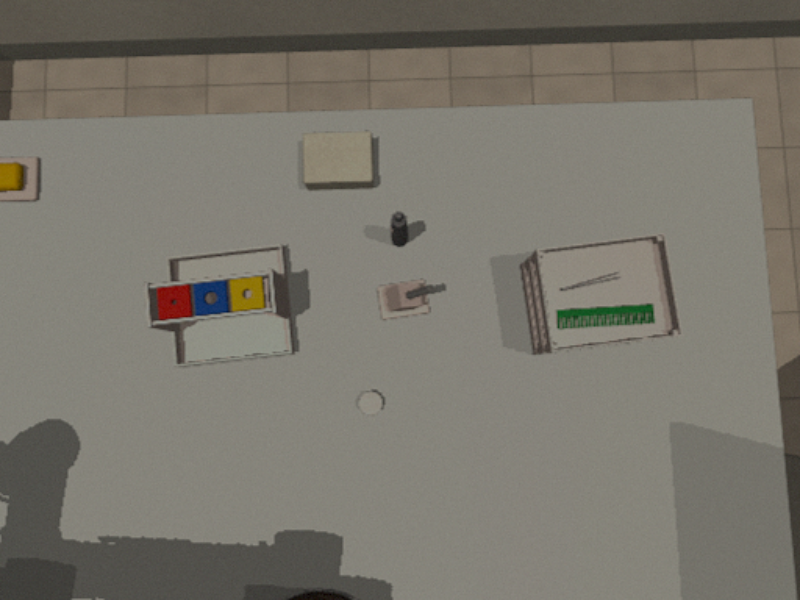

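Side view shows the gauge (red/blue/yellow from far to near), holder with the rod leaning to -y, brush beyond. The top view (800 px) puts the holes at red (173,301), blue (211,298), yellow (247,294), the rod from (407,295) to (443,288), and the brush foot near (400,242).

```bash
cat > h.py <<'E'
import numpy as np, cv2
from scipy.spatial.transform import Rotation as R
def cam(f):
    h=f['img'].shape[0]; fl=h/2/np.tan(np.radians(f['vfov'])/2)
    return np.array(f['xyz']),R.from_euler('xyz',f['rotation']).as_matrix(),fl
def ray(f,p):
    c,M,fl=cam(f); d=M@np.array([(p[0]-f['cx'])/fl,(p[1]-f['cy'])/fl,1]); return c,d/np.linalg.norm(d)
def onplane(f,p,z):
    c,d=ray(f,p); return c+d*(z-c[2])/d[2]
def proj(f,X):
    c,M,fl=cam(f); v=M.T@(np.array(X)-c); return np.array([f['cx']+fl*v[0]/v[2],f['cy']+fl*v[1]/v[2]])
def tri(f1,p1,f2,p2):
    c1,d1=ray(f1,p1);c2,d2=ray(f2,p2)
    s=np.linalg.lstsq(np.c_[d1,-d2],c2-c1,rcond=None)[0]
    a,b=c1+s[0]*d1,c2+s[1]*d2; return (a+b)/2,np.linalg.norm(a-b)
def masks(img):
    h=cv2.cvtColor(img,cv2.COLOR_RGB2HSV); S=h[...,1]>130
    H=h[...,0]; return {'red':S&((H<8)|(H>172)),'blue':S&(H>105)&(H<135),'yellow':S&(H>18)&(H<32)}
def tiles(f,roi):
    out={}
    x0,y0,x1,y1=roi
    for n,m in masks(f['img']).items():
        k=np.zeros(m.shape,np.uint8);k[y0:y1,x0:x1]=m[y0:y1,x0:x1]
        cs,hh=cv2.findContours(k,cv2.RETR_EXTERNAL,cv2.CHAIN_APPROX_NONE)
        c=max(cs,key=cv2.contourArea); out[n]=(cv2.minAreaRect(c),cv2.contourArea(c))
    return out
E
python3 - <<'E'
import pickle; from h import *
F=pickle.load(open('f0.pkl','rb'))
for n,roi in (('top',(90,160,190,215)),('side',(175,95,250,145))):
    for k,(r,a) in tiles(F[n],roi).items(): print(n,k,np.round(r[0],1),np.round(r[1],1),a,np.round(onplane(F[n],r[0],.138),4))
def crop(f,x,y,w,h,s): return cv2.resize(np.ascontiguousarray(f['img'][y:y+h,x:x+w,::-1]),None,fx=s,fy=s,interpolation=cv2.INTER_CUBIC)
a=crop(F['top'],230,120,70,90,5.7); b=crop(F['side'],240,150,70,90,5.7)
cv2.imwrite('pics/c1.png',np.clip(np.hstack([a,b])*1.5,0,255).astype(np.uint8))
E
```

```text
top red [111. 193.] [20.7 21.7] 407.5 [0.5955 0.1999 0.138 ]
top blue [134.5 190.4] [20.1 21. ] 382.0 [0.6005 0.1428 0.138 ]
top yellow [157.7 187.7] [20.6 21.4] 398.5 [0.6054 0.0864 0.138 ]
side red [198.8 109.4] [11.4 20.2] 168.0 [0.5973 0.2    0.138 ]
side blue [208.8 119.1] [11.2 19.7] 149.0 [0.603  0.1438 0.138 ]
side yellow [219.  129.9] [13.3 21.9] 212.0 [0.6064 0.0859 0.138 ]
```

View pics/c1.png

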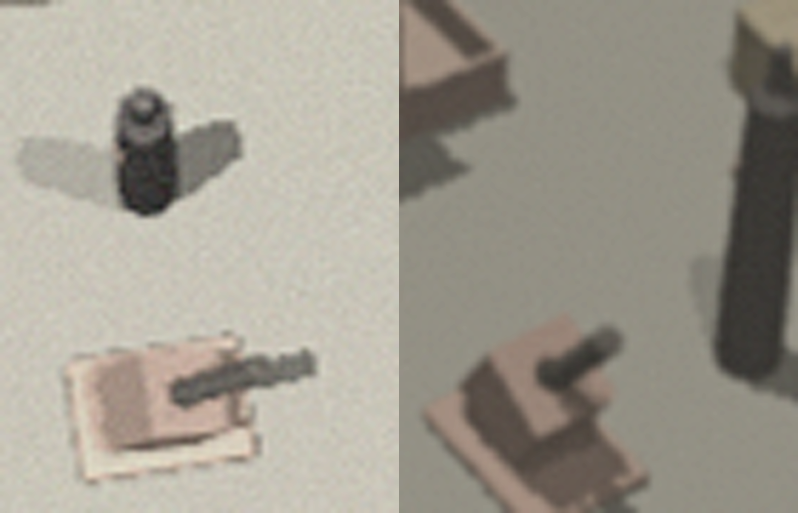

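The crop shows the rod from mouth (182,390) to tail (307,365) in the top crop and (154,375) to (209,340) in the side half. The brush foot centre is near (148,187).

Run:
```python
import pickle; from h import *
F=pickle.load(open('f0.pkl','rb'))
T=lambda x,y:(230+x/5.7,120+y/5.7); S=lambda x,y:(240+x/5.7,150+y/5.7)
m,e1=tri(F['top'],T(180,390),F['side'],S(154,375)); t,e2=tri(F['top'],T(307,365),F['side'],S(209,340))
print('mouth',m,e1,'tail',t,e2,np.linalg.norm(t-m)); d=t-m; print('dir',np.degrees(np.arctan2(d[1],d[0])),np.arctan2(np.hypot(d[0],d[1]),d[2]))
print('tail z.11',onplane(F['top'],T(307,365),.110),onplane(F['side'],S(209,340),.110),'mouth z.057',onplane(F['top'],T(180,390),.057),onplane(F['side'],S(154,375),.057))
# foot edges
c=np.array([[75,365],[235,338],[255,455],[88,482]]);print([np.round(onplane(F['top'],T(*p),.008)[:2],4).tolist() for p in c])
b=onplane(F['top'],T(148,187),0);print('brush',b, onplane(F['top'],T(145,103),.172), onplane(F['side'],S(345,360),0))
```

```text
mouth [ 0.60718175 -0.16687955  0.0554751 ] 0.002498953125031804 tail [ 0.60402505 -0.21922033  0.12698545] 0.006253578321229676 0.08867497884267027
dir -93.45135936936987 0.6327030567298808
tail z.11 [ 0.60904263 -0.22157926  0.11      ] [ 0.60975054 -0.20462184  0.11      ] mouth z.057 [ 0.60585104 -0.16636122  0.057     ] [ 0.60766191 -0.16848458  0.057     ]
[[0.6251, -0.1169], [0.6359, -0.1939], [0.5794, -0.2017], [0.5687, -0.1218]]
brush [ 0.71227323 -0.15429861  0.        ] [ 0.71307145 -0.15417285  0.172     ] [ 0.71347683 -0.15443764  0.        ]
```

```bash
cat >> h.py <<'E'
def go(pos,yaw_deg=None):
    from station import arm
    s=arm.get_state(); M=R.from_euler('xyz',s['ee_rot']).as_matrix(); y=np.degrees(np.arctan2(M[1,0],M[0,0]))
    d=M.T@(np.array(pos)-s['eef_pos'])/.06
    tu=0 if yaw_deg is None else -(((yaw_deg-y+180)%360)-180)/5
    print('t',round(s['t'],2),'pos',np.round(s['eef_pos'],4),'yaw',round(y,2),'w',round(s['width'],4),'gf',np.round(s['gripper_force'],2),'F',np.round(s['force'],1),'-> row',np.round(d,3),round(tu,3),'rows',round(np.linalg.norm(d)*60/62.5,1))
E
python3 -c "
from h import *
go([.605,-.20,.26],-102)"
```

```text
t 0.15 pos [0.2707 0.6179 0.2018] yaw -23.66 w 0.0879 gf 0.0 F [ 0.1 -0.8 -0.1] -> row [10.574 10.252 -0.954] 15.669 rows 14.2
```

>>> {"op": "jog_arm", "data": {
  "deltas": [
    [[1,1,-0.95,1],[10.57,10.25,-0.95,15.67],[10.57,10.25,-0.95,15.67],[10.57,10.25,-0.95,15.67],[10.57,10.25,-0.95,15.67],[10.57,10.25,-0.95,15.67],[10.57,10.25,-0.95,15.67],[10.57,10.25,-0.95,15.67]]
  ]
}}

```text
t: 1.15
eef_pos: [0.4558, 0.1634, 0.2493]
ee_rot: [-3.141, 0.0, -1.785]
force: [1.0, 0.3, 0.6]
width: 0.0877
gripper_force: 0.0
```

```bash
python3 -c "
from h import *
go([.605,-.20,.26],-102)"
```

```text
t 1.15 pos [0.4558 0.1634 0.2493] yaw -102.29 w 0.0877 gf 0.0 F [1.  0.3 0.6] -> row [ 5.387 -3.72  -0.18 ] -0.058 rows 6.3
```

>>> {"op": "jog_arm", "data": {
  "deltas": [
    [[5.39,-3.72,-0.18,0],[5.39,-3.72,-0.18,0],[5.39,-3.72,-0.18,0],[5.39,-3.72,-0.18,0],[5.39,-3.72,-0.18,0],[5.39,-3.72,-0.18,0],[5.39,-3.72,-0.18,0],[5.39,-3.72,-0.18,0]]
  ]
}}

```text
t: 2.15
eef_pos: [0.6064, -0.1985, 0.2588]
ee_rot: [3.14, -0.0, -1.782]
force: [-0.1, 1.1, -0.5]
width: 0.0873
gripper_force: 0.0
```

Run:
```python
from h import *; import pickle
from station import grab_frame
go([.605,-.20,.26],-102)
f=grab_frame('wrist'); pickle.dump(f,open('w1.pkl','wb')); print(f['xyz'],f['rotation'])
cv2.imwrite('pics/w1.png',cv2.resize(f['img'][:,:,::-1],(800,600)))
print([proj(f,X).round(1)*800/512 for X in ((.607,-.167,.057),(.611,-.196,.11),(.713,-.154,0))])
```

```text
t 2.15 pos [ 0.6064 -0.1985  0.2588] yaw -102.13 w 0.0873 gf 0.0 F [-0.1  1.1 -0.5] -> row [ 0.029  0.018 -0.02 ] -0.026 rows 0.0
[ 0.59306923 -0.26350948  0.44063886] [ 2.88962655e+00 -1.00570894e-03  2.92974342e+00]
[array([402.1875 , 302.34375]), array([389.84375, 283.75   ]), array([300.15625, 322.1875 ])]
```

View pics/w1.png

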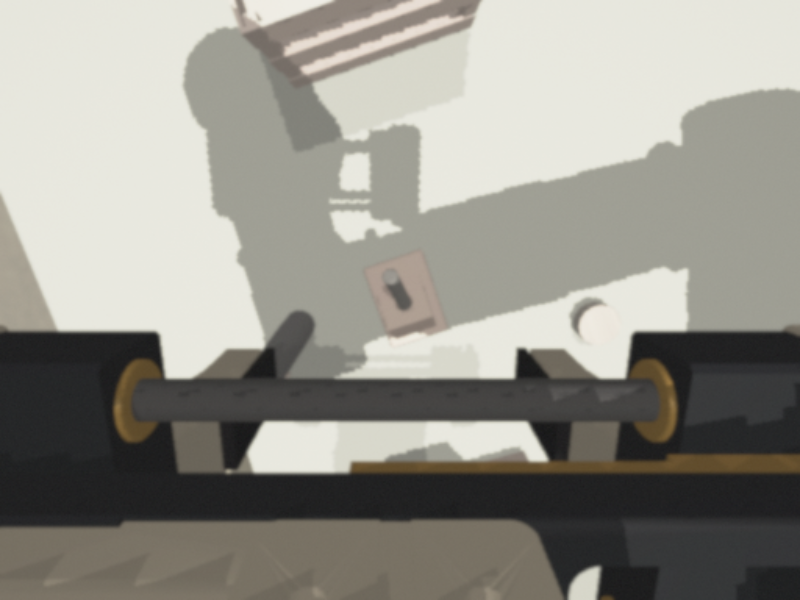

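The wrist view shows the tail end at (390,276), the mouth at (404,305), and the brush foot at (300,322).

Run:
```python
from h import *; import pickle
f=pickle.load(open('w1.pkl','rb')); k=512/800
t=onplane(f,(390*k,276.5*k),.11); m=onplane(f,(404.5*k,304*k),.06); print(t,m)
h=t-m; print(np.degrees(np.arctan2(h[1],h[0])),np.hypot(h[0],h[1]))
g=cv2.cvtColor(f['img'],cv2.COLOR_RGB2GRAY)
c=cv2.resize(f['img'][160:220,220:300,::-1],None,fx=10,fy=10,interpolation=cv2.INTER_CUBIC); cv2.imwrite('pics/w1c.png',c)
```

```text
[ 0.60976394 -0.20126353  0.11      ] [ 0.60525778 -0.1658757   0.06      ]
-82.74320389953282 0.03567357548590399
```

View pics/w1c.png

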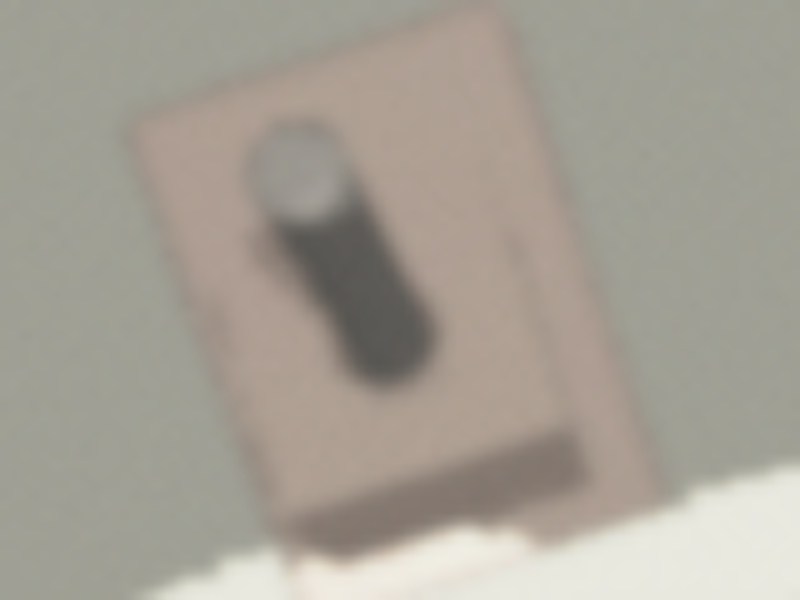

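```bash
python3 -c "
from h import *
go([.608,-.196,.079],-102)"
```

```text
t 2.2 pos [ 0.6062 -0.1975  0.2592] yaw -102.07 w 0.0875 gf 0.0 F [-0.1  1.2  0.2] -> row [-0.03  -0.027  3.004] -0.013 rows 2.9
```

>>> {"op": "jog_arm", "data": {
  "deltas": [
    [[-0.03,-0.03,0,0],[-0.03,-0.03,0.8,0],[-0.03,-0.03,1.6,0],[-0.03,-0.03,2.3,0],[-0.03,-0.03,2.7,0],[-0.03,-0.03,3.0,0],[-0.03,-0.03,3.0,0],[-0.03,-0.03,3.0,0]]
  ],
  "grip": 60
}}

```text
t: 3.2
eef_pos: [0.6097, -0.1959, 0.0812]
ee_rot: [-3.14, 0.0, -1.779]
force: [-0.7, -0.8, -0.3]
width: 0.0599
gripper_force: 0.0
```

Run:
```python
from h import *; import pickle
from station import grab_frame
go([.608,-.196,.079],-102)
f=grab_frame('wrist'); cv2.imwrite('pics/w2.png',cv2.resize(f['img'][:,:,::-1],(800,600)))
```

```text
t 3.2 pos [ 0.6097 -0.1959  0.0812] yaw -101.96 w 0.0599 gf 0.0 F [-0.7 -0.8 -0.3] -> row [0.008 0.027 0.037] 0.009 rows 0.0
```

View pics/w2.png

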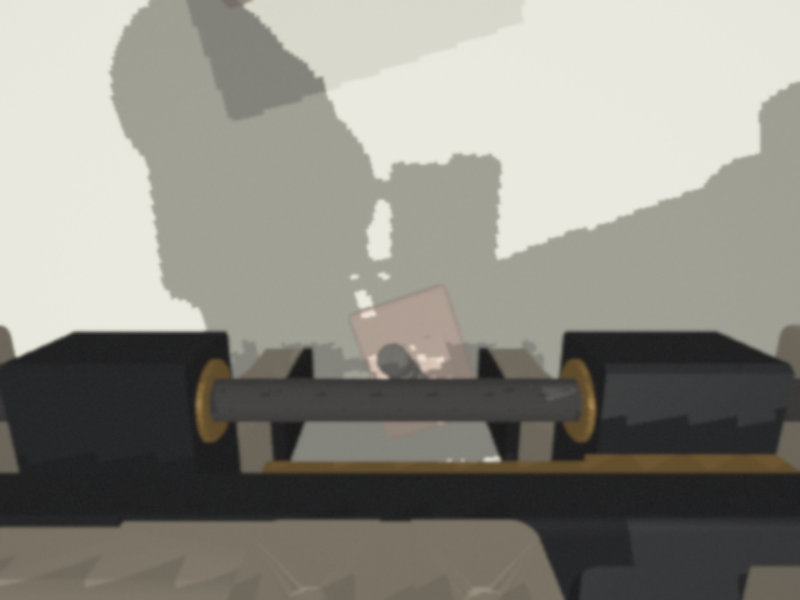

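The tail, at (393,358), sits between the fingers and clear of the body. Closing.

>>> {"op": "jog_arm", "data": {
  "deltas": [
    [[0,0,0,0],[0,0,0,0],[0,0,0,0],[0,0,0,0],[0,0,0,0]]
  ],
  "grip": 0,
  "squeeze": 12
}}

```text
t: 3.88
eef_pos: [0.6087, -0.1961, 0.0798]
ee_rot: [3.141, -0.0, -1.78]
force: [0.4, 0.5, -0.0]
width: 0.0153
gripper_force: 0.1
```

>>> {"op": "jog_arm", "data": {
  "deltas": [
    [[0,0,0,0],[0,0,0,0],[0,0,0,0]]
  ]
}}

```text
t: 4.25
eef_pos: [0.6088, -0.1961, 0.0799]
ee_rot: [-3.142, 0.0, -1.78]
force: [-0.3, 0.7, 0.4]
width: 0.0104
gripper_force: 11.8
```

>>> {"op": "jog_arm", "data": {
  "deltas": [
    [[0.08,-0.03,-0.15,0],[0.15,-0.05,-0.29,0],[0.23,-0.08,-0.44,0],[0.3,-0.1,-0.58,0],[0.38,-0.13,-0.73,0],[0.38,-0.13,-0.73,0]]
  ]
}}

```text
t: 5.0
eef_pos: [0.6122, -0.2206, 0.1247]
ee_rot: [-3.14, 0.0, -1.781]
force: [-0.3, 0.5, -1.2]
width: 0.0104
gripper_force: 11.8
```

>>> {"op": "jog_arm", "data": {
  "deltas": [
    [[0.1,0,-0.4,0],[0.1,0,-1,0],[0.1,0,-1.7,0],[0.1,0,-2.2,0],[0.1,0,-2.2,0],[0.1,0,-2.2,0]]
  ]
}}

```text
t: 5.75
eef_pos: [0.6099, -0.2255, 0.2547]
ee_rot: [3.14, 0.0, -1.78]
force: [0.9, -0.1, -0.6]
width: 0.0104
gripper_force: 11.8
```

Run:
```python
from h import *; import pickle
from station import grab_frame
go([.6018,.1433,.26],-82)
F={n:grab_frame(n) for n in('side','top','wrist')}; pickle.dump(F,open('f1.pkl','wb'))
s=F['side'];
from station import arm
p=proj(s,arm.get_state()['eef_pos']).astype(int); print(p)
x,y=max(p[0]-40,0),max(p[1]-35,0)
a=cv2.resize(s['img'][y:y+75,x:x+80,::-1],(400,375),interpolation=cv2.INTER_CUBIC); print(x,y)
b=cv2.resize(F['wrist']['img'][150:330,130:370,::-1],(400,300))
b=cv2.copyMakeBorder(b,0,75,0,0,cv2.BORDER_CONSTANT)
cv2.imwrite('pics/h1.png',np.clip(np.hstack([a,b])*1.6,0,255).astype(np.uint8))
```

```text
t 5.75 pos [ 0.6099 -0.2255  0.2547] yaw -102.01 w 0.0104 gf 11.82 F [ 0.9 -0.1 -0.6] -> row [-5.985  1.411 -0.084] -4.001 rows 5.9
[285 163]
245 128
```

View pics/h1.png

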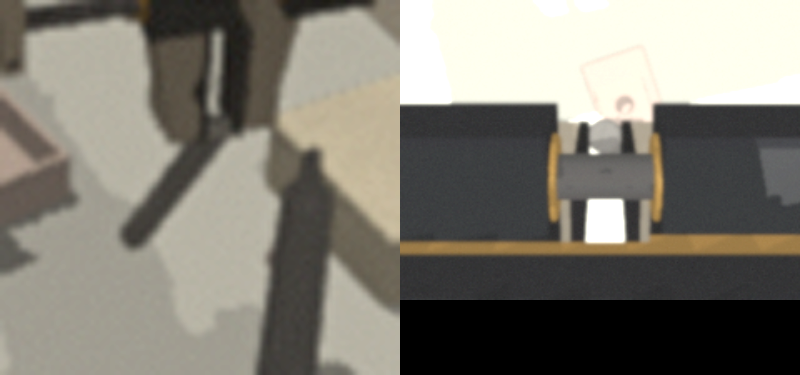

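The side crop shows the rod held firmly but still tilted, tip at crop (133,238), i.e. frame (271.6,175.6). The closing-plane tilt is gone, so I compute the tip in the tool x–z plane.

```bash
cat >> h.py <<'E'
def tip(f,p):
    from station import arm
    s=arm.get_state(); M=R.from_euler('xyz',s['ee_rot']).as_matrix(); e=np.array(s['eef_pos'])
    c,d=ray(f,p); n=M[:,1]; X=c+d*(n@(e-c))/(n@d); return X, M.T@(X-e)
E
python3 - <<'E'
from h import *; import pickle
F=pickle.load(open('f1.pkl','rb'))
X,l=tip(F['side'],(271.6,175.6)); print('tip',X,'tool',l, 'len from grasp',np.hypot(l[0],l[2]+.019),np.arctan2(-l[0],l[2]+.019))
print(proj(F['top'],X))
# wrist: hole refs & rod tail
E
```

```text
tip [ 0.62525501 -0.15207264  0.16022578] tool [-7.52155878e-02  1.15467531e-17  9.40431433e-02] len from grasp 0.13577973669357274 0.5871048125597215
[255.61783071 175.43147902]
```

Run:
```python
from h import *; import pickle
from station import arm
F=pickle.load(open('f1.pkl','rb')); s=arm.get_state(); M=R.from_euler('xyz',s['ee_rot']).as_matrix(); e=np.array(s['eef_pos'])
g=e+M@[-.003,0,-.019]
for p in ((271.6,175.6),(270.6,174.6)):
  c,d=ray(F['side'],p); b=d@(g-c); q=c+b*d; h=np.linalg.norm(q-g); print('perp',h)
  for L in (.082,.087,.092):
    for sg in (-1,1):
      X=q+sg*d*np.sqrt(max(L*L-h*h,0)); l=M.T@(X-g); print(L,sg,X.round(4),'tool',l.round(4),'tilt x,y',np.arctan2(-l[0],l[2]).round(3),np.arctan2(l[1],l[2]).round(3),proj(F['top'],X).round(1))
x=F['top']['img']; p=proj(F['top'],g).astype(int); print(p)
b=cv2.resize(x[p[1]-40:p[1]+40,p[0]-50:p[0]+50,::-1],(800,640)); cv2.imwrite('pics/t1.png',np.clip(b[:600]*1.6,0,255).astype(np.uint8))
```

```text
perp 0.046477481509020195
0.082 -1 [ 0.5499 -0.2759  0.2882] tool [ 0.0646  0.0483 -0.0148] tilt x,y -1.796 1.869 [316.3 200.8]
0.082 1 [ 0.6025 -0.1894  0.1988] tool [-0.031   0.0145  0.0745] tilt x,y 0.394 0.193 [272.1 182.3]
0.087 -1 [ 0.5475 -0.2798  0.2922] tool [ 0.0689  0.0498 -0.0188] tilt x,y -1.837 1.932 [318.4 201.7]
0.087 1 [ 0.6049 -0.1856  0.1948] tool [-0.0352  0.013   0.0785] tilt x,y 0.422 0.165 [270.4 181.6]
0.092 -1 [ 0.5453 -0.2835  0.296 ] tool [ 0.073   0.0512 -0.0226] tilt x,y -1.871 1.987 [320.6 202.6]
0.092 1 [ 0.6072 -0.1818  0.191 ] tool [-0.0394  0.0116  0.0823] tilt x,y 0.446 0.14 [268.7 180.9]
perp 0.046037183215218616
0.082 -1 [ 0.5488 -0.2743  0.2896] tool [ 0.0632  0.0496 -0.0162] tilt x,y -1.821 1.886 [315.6 201.3]
0.082 1 [ 0.6015 -0.187   0.2   ] tool [-0.0331  0.016   0.0733] tilt x,y 0.424 0.215 [271.1 182.7]
0.087 -1 [ 0.5465 -0.2781  0.2935] tool [ 0.0675  0.0511 -0.0201] tilt x,y -1.861 1.946 [317.7 202.2]
0.087 1 [ 0.6039 -0.1832  0.1961] tool [-0.0373  0.0145  0.0772] tilt x,y 0.45 0.186 [269.3 182. ]
0.092 -1 [ 0.5442 -0.2819  0.2974] tool [ 0.0716  0.0525 -0.024 ] tilt x,y -1.894 1.999 [319.9 203.1]
0.092 1 [ 0.6061 -0.1794  0.1922] tool [-0.0415  0.0131  0.0811] tilt x,y 0.473 0.16 [267.6 181.3]
[288 173]
```

View pics/t1.png

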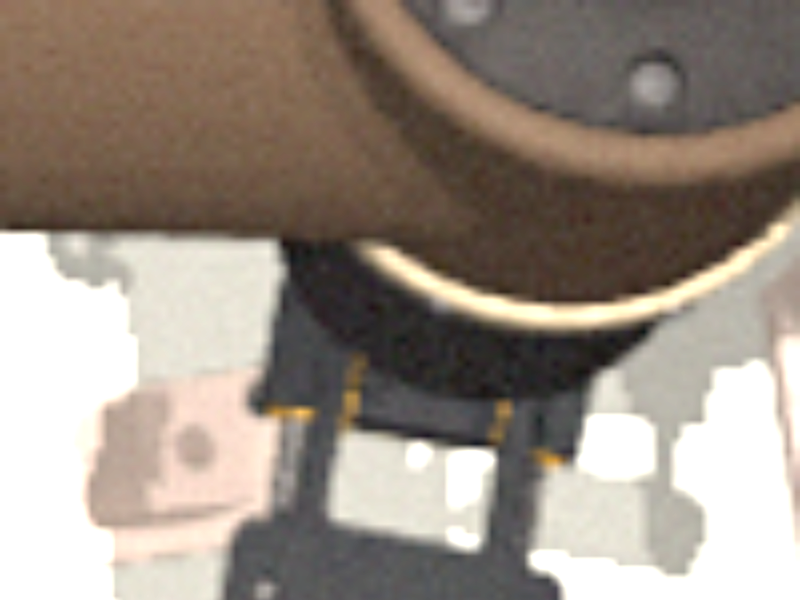

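```bash
python3 -c "
from h import *
go([.6072,.1023,.225])"
```

```text
t 5.9 pos [ 0.6098 -0.2257  0.2543] yaw -102.0 w 0.0105 gf 11.81 F [ 0.7  0.4 -1.2] -> row [-5.338  1.178  0.49 ] 0 rows 5.3
```

>>> {"op": "jog_arm", "data": {
  "deltas": [
    [[-0.7,0.15,0,0],[-1.6,0.35,0,0],[-2.5,0.55,0,0],[-3.4,0.75,0,0],[-4.3,0.95,0,0],[-5.0,1.1,0,0],[-5.34,1.18,0.3,0],[-5.34,1.18,0.49,0]]
  ]
}}

```text
t: 6.9
eef_pos: [0.6068, 0.1032, 0.2238]
ee_rot: [3.139, -0.001, -1.779]
force: [-1.2, -0.5, -0.9]
width: 0.0102
gripper_force: 11.8
```

```bash
cat >> h.py <<'E'
def rod(f,f0,g,tag):
    # diff vs empty scene in a window around/below grasp point g; keep dark blob nearest to it
    a=f['img'].astype(int).sum(2); b=f0['img'].astype(int).sum(2)
    p=proj(f,g); x0,y0=int(p[0]-35),int(p[1]-5)
    m=np.zeros(a.shape,np.uint8); w=np.s_[y0:y0+50,x0:x0+70]
    m[w]=((b-a)[w]>60)
    cv2.imwrite(f'pics/{tag}.png',f['img'][y0:y0+50,x0:x0+70,::-1])
    return m,(x0,y0),p
E
python3 - <<'E'
from h import *; import pickle
from station import grab_frame,arm
go([.6072,.1023,.214])
f=grab_frame('side'); pickle.dump(f,open('s2.pkl','wb')); f0=pickle.load(open('f0.pkl','rb'))['side']
s=arm.get_state(); M=R.from_euler('xyz',s['ee_rot']).as_matrix(); g=np.array(s['eef_pos'])+M@[-.003,0,-.019]
m,o,p=rod(f,f0,g,'r2'); print(o,p, 'pred tip',proj(f,np.array(s['eef_pos'])+[-.0054,.041,-.059]),'hole',proj(f,(.6018,.1433,.138)))
for r in range(o[1],o[1]+50,2):
    c=np.flatnonzero(m[r]); print(r,(c.min(),c.max(),len(c)) if len(c) else '')
E
```

```text
t 6.9 pos [0.6068 0.1032 0.2238] yaw -101.91 w 0.0102 gf 11.84 F [-1.2 -0.5 -0.9] -> row [ 0.013 -0.01   0.164] 0 rows 0.2
(178, 85) [213.37623787  90.27609725] pred tip [207.41194206 111.13783656] hole [208.48630071 119.26203225]
85 (np.int64(205), np.int64(221), 14)
87 (np.int64(206), np.int64(222), 17)
89 (np.int64(207), np.int64(217), 11)
91 (np.int64(211), np.int64(216), 6)
93 (np.int64(211), np.int64(215), 5)
95 (np.int64(211), np.int64(215), 5)
97 (np.int64(210), np.int64(214), 5)
99 (np.int64(210), np.int64(214), 5)
101 (np.int64(209), np.int64(213), 5)
103 (np.int64(209), np.int64(213), 5)
105 (np.int64(208), np.int64(212), 5)
107 (np.int64(184), np.int64(212), 8)
109 (np.int64(185), np.int64(212), 7)
111 (np.int64(187), np.int64(214), 6)
113 (np.int64(189), np.int64(216), 7)
115 (np.int64(191), np.int64(218), 7)
117 (np.int64(193), np.int64(220), 7)
119 (np.int64(195), np.int64(222), 6)
121 (np.int64(196), np.int64(224), 5)
123 (np.int64(199), np.int64(226), 6)
125 (np.int64(200), np.int64(228), 7)
127 (np.int64(202), np.int64(230), 7)
129 (np.int64(204), np.int64(232), 7)
131 (np.int64(206), np.int64(235), 6)
133 (np.int64(208), np.int64(237), 8)
```

Run:
```python
from h import *; import pickle
f=pickle.load(open('s2.pkl','rb')); f0=pickle.load(open('f0.pkl','rb'))['side']
for n,F in(('now',f),('before',f0)):
    h=cv2.cvtColor(F['img'],cv2.COLOR_RGB2HSV)
    print(n)
    for r in range(103,126,1): print(r,' '.join('%3d'%v for v in h[r,200:222,1]))
```

```text
now
103 131 159 152  97  60  42  33  28  25  28  36  35  38  25  23  27  25  25  28  25  25  22
104 176 190 214 168 105  64  46  34  29  33  41  41  33  24  26  27  23  25  27  27  25  27
105 173 201 194 201 168 108  61  48  34  36  46  28  23  27  28  27  28  25  25  27  25  27
106 153 168 167 170 188 159 101  69  51  27  29  33  22  22  27  25  27  30  27  25  25  25
107 158 151 167 163 163 176 156 112  58  15  47  35  25  26  27  25  25  25  27  27  27  27
108 158 163 161 158 159 161 172 133  49  34  39  28  27  28  27  27  27  25  25  25  25  25
109 155 153 153 158 165 161 146  96  40  28  46  36  30  29  22  24  25  25  28  25  27  22
110 158 158 175 153 163 153 146  81  33  34  27  44  38  39  25  23  27  25  27  27  25  25
111 156 158 161 157 167 158 136  67  51  33  40  35  31  43  38  29  28  26  23  25  27  25
112 163 155 158 158 160 156 130  51  33  28  34   7  31  11  35  32  27  27  24  26  26  25
113 152 173 161 152 158 146 104  51  34  34  15  67  87  52  17  27  36  28  25  25  24  28
114 168 153 156 125 125 106  60  15  32  34  22  83 106 111  56  17  35  39  27  26 
[... 2442 characters left out ...]
  83  73  89 109 140 164 168 165 177 149  91  17  30  35
119 175 158 153 162 158 115  77  26   4   8   4  30 118 158 163 170 164 162 168  99  30  27
120 159 172 165 171 162 136  71  14  15  14   6  25 101 161 162 159 162 159 181 169 114  22
121 108 169 175 171 160 148  97  43  31  34  54  92 146 165 172 164 164 171 162 163 134  34
122  28 113 170 165 169 162 149 124 122 131 147 147 168 166 169 162 150 139  85  41  53 129
123  32  21 122 174 170 169 165 171 171 172 178 173 170 167 134  97  55  56 124 169 195 230
124  50  33  40 126 171 168 165 175 170 161 173 143 113  52  56 125 165 203 220 248 248 250
125  49  48  24  49 131 174 175 159 146 127  74  35 100 144 188 227 233 255 255 248 255 253
```

```bash
cat >> h.py <<'E'
def tipL(f,p,Ls=(.083,.087,.091),dx=-.003):
    from station import arm
    s=arm.get_state(); M=R.from_euler('xyz',s['ee_rot']).as_matrix(); e=np.array(s['eef_pos'])
    g=e+M@[dx,0,-.019]; c,d=ray(f,p); b=d@(g-c); q=c+b*d; h=np.linalg.norm(q-g)
    for L in Ls:
        for sg in (-1,1):
            X=q+sg*d*np.sqrt(max(L*L-h*h,0)); l=M.T@(X-g)
            print(L,sg,'perp',h.round(4),X.round(4),'tool from tcp',(M.T@(X-e)).round(4),'tilt',np.arctan2(-l[0],l[2]).round(3),np.arctan2(l[1],l[2]).round(3))
E
python3 - <<'E'
from h import *; import pickle
f=pickle.load(open('s2.pkl','rb'))
tipL(f,(209,113.7)); tipL(f,(209,112.7)); print(onplane(f,(209,120),.138))
E
```

```text
0.083 -1 perp 0.0567 [0.5643 0.0351 0.228 ] tool from tcp [ 0.0742  0.0271 -0.0053] tilt -1.395 1.103
0.083 1 perp 0.0567 [0.6    0.1308 0.1628] tool from tcp [-0.027   0.0118  0.0596] tilt 0.296 0.149
0.087 -1 perp 0.0567 [0.5627 0.0308 0.2309] tool from tcp [ 0.0787  0.0278 -0.0082] tilt -1.439 1.199
0.087 1 perp 0.0567 [0.6016 0.1351 0.16  ] tool from tcp [-0.0315  0.0111  0.0625] tilt 0.336 0.135
0.091 -1 perp 0.0567 [0.5612 0.0267 0.2337] tool from tcp [ 0.0831  0.0284 -0.0109] tilt -1.478 1.295
0.091 1 perp 0.0567 [0.6031 0.1392 0.1572] tool from tcp [-0.0358  0.0104  0.0652] tilt 0.372 0.123
0.083 -1 perp 0.0544 [0.5643 0.0345 0.231 ] tool from tcp [ 0.0748  0.027  -0.0082] tilt -1.433 1.191
0.083 1 perp 0.0544 [0.6013 0.1338 0.1638] tool from tcp [-0.0302  0.0111  0.0586] tilt 0.337 0.142
0.087 -1 perp 0.0544 [0.5628 0.0304 0.2338] tool from tcp [ 0.0791  0.0276 -0.011 ] tilt -1.474 1.29
0.087 1 perp 0.0544 [0.6029 0.1379 0.161 ] tool from tcp [-0.0345  0.0104  0.0614] tilt 0.374 0.129
0.091 -1 perp 0.0544 [0.5613 0.0264 0.2365] tool from tcp [ 0.0833  0.0283 -0.0137] tilt -1.51 1.386
0.091 1 perp 0.0544 [0.6044 0.1419 0.1583] tool from tcp [-0.0388  0.0098  0.0641] tilt 0.406 0.117
[0.60163091 0.1394587  0.138     ]
```

>>> {"op": "jog_arm", "data": {
  "deltas": [
    [[-0.07,0.01,0,0],[-0.07,0.01,0.1,0],[-0.07,0.01,0.2,0],[-0.07,0.01,0.3,0],[-0.07,0.01,0.38,0],[-0.07,0.01,0.45,0],[-0.07,0.01,0.45,0]]
  ]
}}

```text
t: 7.82
eef_pos: [0.6079, 0.1065, 0.1989]
ee_rot: [3.141, -0.0, -1.78]
force: [-0.5, -1.2, -1.2]
width: 0.0104
gripper_force: 11.8
```

>>> {"op": "jog_arm", "data": {
  "deltas": [
    [[0,0,0.06,0],[0,0,0.12,0],[0,0,0.12,0]]
  ]
}}

```text
t: 8.2
eef_pos: [0.6078, 0.1065, 0.1917]
ee_rot: [3.141, -0.0, -1.78]
force: [-0.1, 0.3, -0.5]
width: 0.0103
gripper_force: 11.9
```

```bash
cat >> h.py <<'E'
def satdump(f,r0,r1,c0,c1):
    h=cv2.cvtColor(f['img'],cv2.COLOR_RGB2HSV)
    print('cols',c0)
    for r in range(r0,r1): print(r,' '.join('%3d'%v for v in h[r,c0:c1,1]))
E
python3 - <<'E'
from h import *; import pickle
from station import grab_frame
f=grab_frame('side'); go([.6,.14,.19]); satdump(f,104,126,200,218)
E
```

```text
t 8.25 pos [0.608  0.1065 0.1919] yaw -102.0 w 0.0104 gf 11.87 F [0.6 0.6 0.4] -> row [-0.519  0.246  0.032] 0 rows 0.6
cols 200
104 180 206 203 175 103  65  45  35  27  27  28  26  28  30  35  34  27  25
105 181 182 200 214 169 111  64  43  33  29  27  20  46  28  35  32  27  27
106 165 163 175 178 184 164 103  63  47  35  28  31  34  35  34  29  25  22
107 158 159 175 161 184 186 144  92  52  45  42  31  29  34  24  32  26  24
108 158 173 161 159 177 165 172 139  92  58  46  45  29  40  31  25  28  24
109 163 172 167 170 163 158 172 170 156 117  48  26  28  34  29  28  24  26
110 158 167 158 173 155 177 182 168 177 128  52  29  34  36  30  28  24  25
111 153 182 153 172 168 156 179 191 163 133  52  21  36  30  35  27  27  25
112 167 158 155 172 168 177 172 172 151  95  46  26  48  32  32  32  32  28
113 177 163 182 172 161 158 153 133 103  62  38  27  41  13  23  30  37  29
114 173 150 146 133 136 118  85  68  48  28  39  35  15  29  52  12  35  35
115 146 116 118  85  80  81 107  96  42  21  33  34  15  78 114  52  11  39
116  73  73  81 114 121 121 118  96  22  33  44  35   8  74 124 118  57  12
117  92 124 127 118 106 113 111  83   8  39  40  28  23 103 124 124 118  65
118 124 105 110 108 110  89  96  50  28  32  45  34  47 102 125 121 118  96
119 115 106 124 105 121 102  85  35  28  38  40   8  64 105 115 107 115 107
120 118 108 118 108 103 112  70  28  34  36   0  31  87 111 108  98 102 118
121  89 135 106 107  98  93  72  50  28  38  50  74 105 127 115 119 128 122
122  16  68 115 127 107 108 105  89  87  94 108 115 115 116 125 151 139 122
123  39  11  83 141 131 125 131 115 137 121 127 144 136 130 133 110  77  34
124  48  36  33 113 139 125 125 133 127 127 139 127 110  83  34  51 102 136
125  49  42  22  44 113 150 133 133 145 125  99  50  20  85 139 182 199 203
```

>>> {"op": "jog_arm", "data": {
  "deltas": [
    [[0,0,0.05,0],[0,0,0.1,0],[0,0,0.1,0]]
  ]
}}

```text
t: 8.62
eef_pos: [0.6078, 0.1064, 0.1857]
ee_rot: [3.141, -0.0, -1.78]
force: [0.8, 0.2, -1.7]
width: 0.0101
gripper_force: 11.9
```

Run:
```python
from h import *; import pickle
from station import grab_frame
f=grab_frame('side'); go([.6,.14,.19]); satdump(f,112,125,200,218)
```

```text
t 8.68 pos [0.6079 0.1064 0.1859] yaw -102.0 w 0.0105 gf 11.87 F [0.9 0.  0.1] -> row [-0.52   0.246 -0.069] 0 rows 0.6
cols 200
112 160 152 155 165 168 168 173 177 156 127  54  34  35  34  36  34  27  24
113 153 181 165 163 167 154 130 139 112  60  41  33  42  21  24  30  35  27
114 173 173 165 133 127 118  71  62  71  14  20  47  38   8  48  17  38  38
115 142 133 115  60  68  78 105 118  78  21  34  41  29  55  94  51  12  39
116  80  80  74  94 114 108 124  92  48  28  41  39   8  69 121  97  54  17
117 102 114 118 131 108 108 107 103  15  33  34  33  15  85 128 115 115  61
118 114  98 108  94 102 117 114  60   7  40  46  29  44  96 119 139 119 105
119 108 114 112 105 108 101  81  34  13  39  48  22  64 108 110 115 131 108
120 131 118 121  98 111  85  65  12  20  28  15  23  83 121 103 107 102  98
121  97 121 114 114 121 106  79  31  34  35  55  83 101 118 121 118 121 118
122  23  83 108 111 107 105 101  89  98 101 111 115 107 131 125 119 136 128
123  39  22  72 127 121 101 115 128 115 118 121 128 125 140 128 107  70  39
124  52  40  34  96 118 128 119 130 139 147 139 116 110  72  40  53  96 146
```

>>> {"op": "jog_arm", "data": {
  "deltas": [
    [[-0.1,0.03,0,0],[-0.2,0.07,0,0],[-0.3,0.1,0,0],[-0.4,0.14,0,0],[-0.5,0.18,0,0],[-0.6,0.21,0,0],[-0.6,0.21,0,0]]
  ]
}}

```text
t: 9.55
eef_pos: [0.6032, 0.1448, 0.1861]
ee_rot: [-3.141, 0.0, -1.78]
force: [0.6, -0.4, -0.2]
width: 0.01
gripper_force: 11.8
```

Run:
```python
from h import *; import pickle
from station import grab_frame
f=grab_frame('side'); go([.603,.1445,.186]); pickle.dump(f,open('s3.pkl','wb'))
s=[.603,.1475,.21];print(proj(f,s),proj(f,[.603,.1475,.138]))
w=grab_frame('wrist')
a=cv2.resize(f['img'][75:135,180:240,::-1],(400,400),interpolation=cv2.INTER_CUBIC)
b=cv2.resize(w['img'][150:330,150:330,::-1],(400,400),interpolation=cv2.INTER_CUBIC)
cv2.imwrite('pics/h3.png',np.clip(np.hstack([a,b])*1.4,0,255).astype(np.uint8))
```

```text
t 9.6 pos [0.6032 0.1445 0.1861] yaw -101.98 w 0.0102 gf 11.84 F [ 0.4 -0.6 -0.6] -> row [0.001 0.003 0.001] 0 rows 0.0
[206.07416085  94.22813652] [208.27947452 118.35962223]
```

View pics/h3.png

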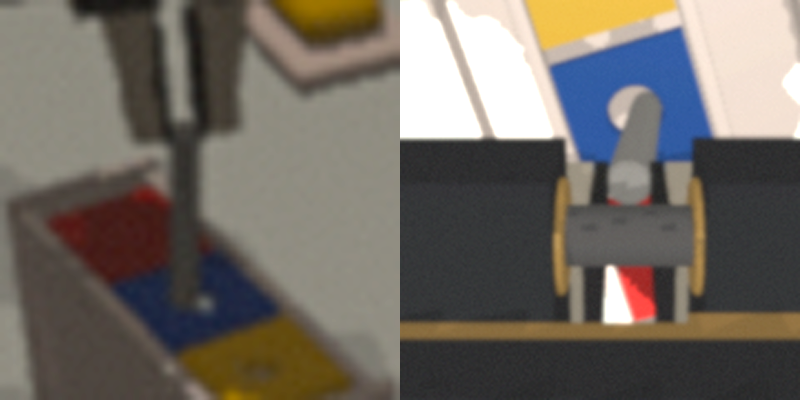

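The picture shows the rod nearly upright in the blue hole. In the wrist half the tail is at crop (228,180), the rod enters at (248,100), and the hole centre is at (232,107).

Run:
```python
from h import *
from station import grab_frame,arm
w=grab_frame('wrist'); s=arm.get_state(); M=R.from_euler('xyz',s['ee_rot']).as_matrix(); e=np.array(s['eef_pos'])
C=lambda x,y:(150+.45*x,150+.45*y)
loc=lambda X:(M.T@(X-e)).round(4)
print('hole',onplane(w,C(232,107),.138)); 
tz=e[2]+.019+.013
for n,p,z in(('tail',C(228,182),tz),('axis@tile',C(247,105),.138)): X=onplane(w,p,z);print(n,X.round(4),'tool',loc(X))
for x in (-.003,0): print(x,[((proj(w,e+M@[x,0,zz])-150)/.45).round(0) for zz in (-.032,.0,.048)])
m=masks(w['img'])
for n in('blue','yellow'):
    ys,xs=np.nonzero(m[n]); print(n,len(xs))
g=w['img'].astype(int)
# rod edges per row between gripper bar & hole: print gray saturation
h=cv2.cvtColor(w['img'],cv2.COLOR_RGB2HSV)
for r in range(186,236,3): print(r,' '.join('%3d'%v for v in h[r,234:276,1]))
```

```text
hole [0.60144543 0.14047078 0.138     ]
tail [0.6022 0.1376 0.218 ] tool [ 0.0067 -0.0004 -0.032 ]
axis@tile [0.5959 0.1409 0.138 ] tool [0.0048 0.0064 0.0481]
-0.003 [array([230., 219.]), array([230., 172.]), array([229., 126.])]
0 [array([230., 207.]), array([230., 163.]), array([229., 118.])]
blue 2298
yellow 4807
186 174 174 181 173 177 177 177 176 177 175 174 187 177 175 181 175 174 177 177 177 177 178 177 180 177 177 175 175 175 177 177 177 169 179 177 175 179 175 174 172 173 171
189 177 183 181 181 177 175 179 179 176 175 179 177 180 172 157 134 106  72  47  26  15  13  13  13  20  38  64  91 128 160 176 179 177 173 174 173 177 171 177 174 173 174
192 179 177 179 177 175 177 172 171 175 177 169 141  84  29  12  24  31  34  34  33  34  33  33  30  28  23  18  16   8  23  72 125 157 173 175 179 177 177 179 177 173 178
195 180 174 179 177 179 175 177 174 170 139  65  13  21  33  32  32  32  32  32  31  32  24  19  18  18  20  17  17  14  20  15   9  62 126 168 174 180 181 178 180 177 175
198 181 177 174 177 177 182 181 170 149  74  13  26  30  34  32  32  32  32  31  28  27  20  
[... 1442 characters left out ...]
  77  77  75
225  44  37  21   4  23   8  17   0  15  14   3  13  17  18  18  18  18  20  18  16  18  18  18  16  19  19  15  18  19  11  15   0   0   0   5   9  33  42  43  41  39  43
228  45  42  42  32  32   9  16  15  17  18  19  16  20  18  17  19  18  18  18  20  18  20  17  15  16  16  14  20  13  19   7  18   9  16  33  37  42  43  41  43  41  41
231  42  43  40  31  24  26  17  31  17  18  16  18  16  18  16  16  16  17  17  17  17  18  18  15  17  17  20  17  19  14   7   9  32  17  24  34  42  40  43  43  43  43
234  42  41  32  30  15   9  16  17  13  13  12  19  16  16  19  16  16  16  16  14  16  18  18  15  15  20  16  14  14  16   7  18  18   8  26  33  40  41  42  42  41  43
```

>>> {"op": "jog_arm", "data": {
  "deltas": [
    [[0,-0.06,0,0],[0,-0.06,0.1,0],[0,-0.06,0.2,0],[0,-0.06,0.2,0],[0,-0.06,0.2,0]]
  ]
}}

```text
t: 10.32
eef_pos: [0.6067, 0.1435, 0.174]
ee_rot: [3.141, -0.0, -1.78]
force: [0.0, 0.3, -0.4]
width: 0.0104
gripper_force: 11.9
```

Run:
```python
from h import *
from station import grab_frame,arm
go([.606,.0862,.22])
w=grab_frame('wrist'); s=arm.get_state(); M=R.from_euler('xyz',s['ee_rot']).as_matrix(); e=np.array(s['eef_pos'])
h=cv2.cvtColor(w['img'],cv2.COLOR_RGB2HSV)
for r in range(180,240,3): print(r,' '.join('%3d'%v for v in h[r,230:276,1]))
# value along centre for the tail disc
print([int(v) for v in h[200:262,252,2]])
```

```text
t 10.32 pos [0.6067 0.1435 0.174 ] yaw -102.0 w 0.0104 gf 11.93 F [ 0.   0.3 -0.4] -> row [ 0.937 -0.187 -0.767] 0 rows 1.2
180 101 123 141 160 166 171 170 173 172 174 173 172 177 174 173 177 174 172 177 173 169 174 173 173 173 172 171 177 177 171 171 173 177 173 176 174 171 179 175 177 173 175 171 174 171 173
183 179 177 181 177 181 171 172 175 177 179 173 179 175 175 177 179 174 175 171 179 172 174 176 174 175 177 174 177 177 172 177 179 173 173 179 174 177 173 177 175 174 169 174 174 175 171
186 175 177 177 179 181 173 177 174 175 173 179 174 177 177 177 177 181 175 174 179 179 179 171 177 175 179 179 173 175 175 175 179 179 177 177 170 179 179 175 176 176 173 174 175 174 175
189 178 175 183 177 181 179 179 177 177 177 179 179 180 177 181 177 179 181 181 179 174 179 175 179 175 182 176 177 179 181 179 182 173 179 177 179 177 179 179 173 171 174 177 174 177 172
192 175 180 179 173 179 179 179 183 173 177 179 177 175 176 179 179 176 177 183 175 179 180 174 171 156 140 109  83  66  59  56  55  56  66  86 116 145 163 178 174 174 177 177 177 179 179
195 175 178 181 177 177 177 175 180 
[... 2356 characters left out ...]
 15  15   8  18  18  19  34  38  43  43  43  43  43
234  43  43  43  44  41  38  36  19  17  17   9  10  21  18  15  19  15  15  20  15  13  16  16  16  16  16  16  16  16  16  16  14  15  16   8   9  18   9   8  32  41  39  41  41  43  42
237  45  43  41  44  43  40  36  15  18  18   9   9  29  56  37   9   8  13  14  14  16  16  19  13  16  13  13  16  13  19  21  22  20  25  15  26  16  10  25  19  42  43  43  43  41  41
[144, 143, 144, 151, 160, 169, 171, 170, 164, 153, 131, 100, 85, 82, 84, 86, 87, 87, 86, 87, 89, 92, 101, 109, 113, 116, 115, 116, 115, 116, 115, 114, 111, 102, 97, 96, 95, 96, 95, 97, 94, 84, 68, 59, 59, 60, 63, 64, 66, 69, 69, 69, 70, 71, 70, 71, 72, 71, 72, 73, 71, 69]
```

>>> {"op": "jog_arm", "data": {
  "deltas": [
    [[0,0,0,0],[0,0.07,0,0],[0,0.12,0,0],[0,0.16,0,0],[0,0.16,0,0]]
  ]
}}

```text
t: 11.0
eef_pos: [0.5974, 0.1457, 0.1744]
ee_rot: [-3.141, 0.0, -1.78]
force: [1.1, -0.0, 0.6]
width: 0.0104
gripper_force: 12.0
```

>>> {"op": "jog_arm", "data": {
  "deltas": [
    [[0,-0.04,0,0],[0,-0.07,0,0],[0,-0.07,0,0]]
  ]
}}

```text
t: 11.38
eef_pos: [0.6014, 0.1446, 0.1737]
ee_rot: [3.141, -0.0, -1.781]
force: [0.2, 0.7, -0.7]
width: 0.0102
gripper_force: 11.9
```

```bash
cat >> h.py <<'E'
def edges(w,rows,c0=236,c1=282):
    h=cv2.cvtColor(w['img'],cv2.COLOR_RGB2HSV)[...,1].astype(float)
    out=[]
    for r in rows:
        v=h[r,c0:c1]; i=np.flatnonzero(v<90); 
        if len(i): a,b=i.min(),i.max(); out.append((r,c0+a-(90-v[a])/(v[a-1]-v[a]) if a else c0,c0+b+(90-v[b])/(v[b+1]-v[b]) if b<c1-c0-1 else c1))
    return np.array(out).round(1)
E
python3 - <<'E'
from h import *
from station import grab_frame,arm
go([.606,.0862,.22])
w=grab_frame('wrist'); s=arm.get_state(); M=R.from_euler('xyz',s['ee_rot']).as_matrix(); e=np.array(s['eef_pos'])
print(edges(w,range(190,224,2)).tolist())
print([proj(w,e+M@[.004,y,z]).round(1).tolist() for y in(-.006,.006) for z in (.036,.01,0)])
E
```

```text
t 11.38 pos [0.6014 0.1446 0.1737] yaw -102.02 w 0.0102 gf 11.93 F [ 0.2  0.7 -0.7] -> row [ 0.936 -0.278 -0.771] 0 rows 1.2
[[192.0, 250.6, 255.5], [194.0, 245.6, 259.7], [196.0, 243.2, 262.3], [198.0, 241.6, 264.2], [200.0, 240.6, 265.3], [202.0, 239.9, 265.8], [204.0, 240.0, 265.8], [206.0, 240.5, 265.5], [208.0, 241.1, 265.4], [210.0, 242.2, 265.1], [212.0, 243.8, 264.9], [214.0, 246.3, 264.7], [216.0, 246.4, 264.5], [218.0, 245.9, 264.6], [220.0, 245.2, 264.4], [222.0, 244.2, 282.0]]
[[245.6, 202.4], [244.7, 212.9], [244.3, 217.6], [261.2, 202.4], [262.2, 212.9], [262.7, 217.6]]
```

>>> {"op": "jog_arm", "data": {
  "deltas": [
    [[0,0.06,0,0],[0,0.1,0,0],[0,0.14,0,0],[0,0.14,0,0],[0,0.08,0,0],[0,0.04,0,0],[0,0.04,0,0]]
  ]
}}

```text
t: 12.3
eef_pos: [0.5989, 0.145, 0.1736]
ee_rot: [3.141, -0.001, -1.781]
force: [0.2, -0.2, -0.4]
width: 0.0099
gripper_force: 12.0
```

Run:
```python
from h import *
from station import grab_frame,arm
go([.606,.0862,.22])
w=grab_frame('wrist'); s=arm.get_state(); M=R.from_euler('xyz',s['ee_rot']).as_matrix(); e=np.array(s['eef_pos'])
print(edges(w,range(190,224,2)).tolist())
print([proj(w,e+M@[.004,y,z]).round(1).tolist() for y in(-.006,.006) for z in (.036,.01,0)])
satdump(w,190,224,238,272)
```

```text
t 12.3 pos [0.5989 0.145  0.1736] yaw -102.02 w 0.0099 gf 11.99 F [ 0.2 -0.2 -0.4] -> row [ 0.935 -0.319 -0.774] 0 rows 1.2
[[190.0, 278.4, 282.0], [192.0, 248.2, 282.0], [194.0, 242.6, 282.0], [196.0, 240.2, 282.0], [198.0, 238.4, 282.0], [200.0, 237.5, 261.9], [202.0, 236.8, 262.8], [204.0, 236.8, 263.0], [206.0, 237.3, 262.6], [208.0, 238.1, 262.4], [210.0, 238.9, 262.3], [212.0, 240.6, 262.3], [214.0, 243.3, 262.6], [216.0, 244.7, 262.5], [218.0, 244.5, 262.7], [220.0, 244.2, 263.0], [222.0, 243.2, 282.0]]
[[245.6, 202.4], [244.7, 212.9], [244.3, 217.6], [261.2, 202.4], [262.2, 212.9], [262.7, 217.6]]
cols 238
190 179 177 178 181 174 175 176 173 179 177 174 178 177 174 177 174 177 179 181 182 177 179 171 183 176 173 175 177 173 174 174 173 175 177
191 179 177 175 177 179 179 175 172 170 166 160 154 154 159 170 172 175 177 175 179 177 173 174 175 177 177 174 173 175 169 173 181 174 175
192 173 174 175 176 178 171 165 148 130 114  93  77  77  91 112 133 152 165 174 170 173 177 175 177 175 171 175 171 175 181 177 177 173 174
193 177 177 174 177 164 144 110  74  48  31  20  13  11  2
[... 3581 characters left out ...]

219 179 177 178 180 176 160 115  49   3  12  15  15  12  14  17  20  14  17  18  17  14  20  15   6  33 104 156 176 174 171 173 177 175 174
220 172 183 176 175 177 157 105  35   6  15  15  14  14  17  17  17  17  14  17  18  20  17  18  12  24  91 145 165 184 181 179 180 176 170
221 169 171 174 168 168 140  80  18   6  20  17  14  19  19  19  14  16  14  17  20  23  15  17  12  16  86 144 160 176 175 165 161 158 154
222 144 155 165 154 149 104  41   0   9  14  16  16  18  18  17  17  15  18  18  16  17  17  15  10   7  69 129 142 144 150 137 109  89  81
223  94 112  99  99  82  44   7  12  14  16  18  17  17  19  19  16  16  17  17  17  18  14  14  16   8  31  69  83 103 102  69  33   8   5
```

>>> {"op": "jog_arm", "data": {
  "deltas": [
    [[0,-0.03,-0.15,0],[0,-0.03,-0.4,0],[0,-0.03,-0.8,0],[0,-0.03,-0.9,0],[0,-0.03,-0.9,0]]
  ]
}}

```text
t: 12.98
eef_pos: [0.6009, 0.145, 0.2286]
ee_rot: [-3.141, 0.001, -1.78]
force: [-0.3, 0.9, -1.5]
width: 0.0103
gripper_force: 12.0
```

Run:
```python
from h import *; import pickle
from station import grab_frame,arm
go([.606,.0862,.22])
f=grab_frame('side'); w=grab_frame('wrist'); s=arm.get_state(); M=R.from_euler('xyz',s['ee_rot']).as_matrix(); e=np.array(s['eef_pos'])
pickle.dump((f,w,e,M),open('s4.pkl','wb'))
satdump(f,96,126,198,218)
h=cv2.cvtColor(w['img'],cv2.COLOR_RGB2HSV)
print('V',[int(v) for v in h[190:262,252,2]])
print(edges(w,range(160,224,3)).tolist())
for x in(0,.004):
  for zz in (-.032,-.026): print(x,zz,'tail w',proj(w,e+M@[x,0,zz]).round(1),'tip side',proj(f,e+M@[x,0,zz+.1]).round(1),'tilt.07',proj(f,e+M@[x-.007,0,zz+.1]).round(1))
```

```text
t 12.97 pos [0.6009 0.145  0.2286] yaw -102.0 w 0.0103 gf 11.99 F [-0.3  0.9 -1.5] -> row [ 0.941 -0.286  0.143] 0 rows 1.0
cols 198
96  25  25  25  25  26  28  27  34  33  41  27  23  27  25  27  28  25  23  25  28
97  27  25  25  29  29  29  40  28  33  36  26  28  25  25  25  25  25  23  28  27
98  25  28  32  36  34  34  27  40  46  36  26  26  25  25  25  26  28  25  28  28
99  36  30  40  46  50  46  43  26  34  36  30  28  23  27  25  28  23  27  25  28
100  49  40  44  43  43  44  33  39  33  30  32  28  25  23  28  25  30  25  25  28
101  46  45  47  43  42  45  34  38  39  33  26  26  27  25  23  25  25  25  25  25
102  47  55  67  77  62  56  42  21  34  35  26  26  27  27  25  28  25  27  25  23
103  84 108 129 153 156 124  64  28  33  35  26  26  27  27  25  25  25  26  25  25
104 135 175 188 197 206 184  95  38  26  35  30  26  25  27  25  28  30  25  25  27
105 177 182 189 194 205 172 100  38  28  29  36  29  25  28  25  25  27  28  25  27
106 159 155 161 172 167 146  74  31  30  41  42  31  30  23  26  25  25  28  25  25
107 156 168 159 151 138 152  81  45  13  37  48
[... 1976 characters left out ...]
, [175.0, 274.7, 282.0], [178.0, 249.6, 282.0], [181.0, 244.0, 282.0], [184.0, 242.1, 282.0], [187.0, 241.2, 282.0], [190.0, 241.7, 282.0], [193.0, 243.0, 282.0], [196.0, 245.8, 282.0], [199.0, 250.8, 261.5], [202.0, 249.6, 262.8], [205.0, 248.7, 262.9], [208.0, 247.9, 282.0], [211.0, 247.1, 282.0], [214.0, 246.4, 273.4], [217.0, 244.0, 263.5], [220.0, 236.0, 262.7], [223.0, 236.0, 282.0]]
0 -0.032 tail w [253.7 242.9] tip side [207.1 112.2] tilt.07 [206.6 110.8]
0 -0.026 tail w [253.7 238.6] tip side [207.3 114.2] tilt.07 [206.8 112.8]
0.004 -0.032 tail w [253.7 236.1] tip side [207.4 113. ] tilt.07 [206.9 111.6]
0.004 -0.026 tail w [253.7 232. ] tip side [207.6 115. ] tilt.07 [207.1 113.6]
```

Run:
```python
from h import *; import pickle
from scipy.optimize import fsolve
f,w,e,M=pickle.load(open('s4.pkl','rb'))
for sr in (110,110.7,111.4):
  for wr in (196.5,197.5):
    def F(v):
        xt,zt,xa=v
        return [proj(f,e+M@[xt,.0,zt])[1]-sr, proj(w,e+M@[xt+.005,0,zt])[1]-wr, proj(w,e+M@[xa,0,zt-.1])[1]-231.5]
    v=fsolve(F,[0,.07,.004]); print(sr,wr,v.round(4),'tip',(e+M@[v[0],0,v[1]]).round(4), 'tile depth hole side',)
print(onplane(w,(253.3,187.5),.138), (M.T@(onplane(w,(253.3,187.5),.138)-e)).round(4))
satdump(w,174,224,236,272)
```

```text
110 196.5 [-0.0039  0.0636  0.0084] tip [0.6011 0.1485 0.1637] tile depth hole side
110 197.5 [-0.005   0.0643  0.0082] tip [0.6013 0.1496 0.1631] tile depth hole side
110.7 196.5 [-0.0046  0.0662  0.0074] tip [0.6013 0.1492 0.1612] tile depth hole side
110.7 197.5 [-0.0057  0.0668  0.0072] tip [0.6015 0.1502 0.1605] tile depth hole side
111.4 196.5 [-0.0053  0.0687  0.0064] tip [0.6014 0.1498 0.1586] tile depth hole side
111.4 197.5 [-0.0064  0.0694  0.0062] tip [0.6016 0.1509 0.158 ] tile depth hole side
[0.59977968 0.14164749 0.138     ] [ 0.0031 -0.0002  0.0893]
cols 236
174 174 174 174 171 177 176 176 176 172 177 174 176 176 176 177 174 172 182 174 174 176 178 172 174 176 174 173 172 176 174 174 176 174 174 176 172
175 177 175 176 177 179 177 170 174 171 174 176 174 172 176 174 176 174 171 178 174 171 174 172 174 178 174 169 172 174 172 176 171 174 176 178 174
176 175 176 171 174 176 175 173 172 174 176 178 175 175 173 171 173 173 173 173 174 175 177 173 173 169 176 174 174 174 174 172 172 174 176 174 176
177 175 176 175 169 176 171 176 175 175 175 173 171 170 160 153 144 141 14
[... 6181 characters left out ...]
  24  19  14  12  15  15  15  15  17  18  15  18  17  15  15  15  18  48 110 164 183 188 192 192 190 185 190
220  25  19  10  14  17  27  31  34  33  29  21  17  15  12  18  17  18  17  17  17  15  18  15  14  15  21  50 111 159 185 190 197 189 194 191 187
221  21  22  28  30  31  32  35  35  34  29  24  15  15  17  14  17  16  16  16  17  17  14  18  15  12  22  47 105 156 184 185 184 184 186 179 181
222  34  31  29  30  34  34  33  36  36  30  20  17  14  13  15  17  15  17  20  20  13  14  17  14  15  16  37  94 142 167 163 166 163 154 137 133
223  40  36  32  27  30  29  36  41  42  28  17  16  18  19  19  16  16  19  16  16  19  17  13  16  17  16  19  56  90 118 134 137 125  98  80  72
```

>>> {"op": "jog_arm", "data": {
  "deltas": [
    [[0.4,-0.12,0,0],[0.8,-0.25,0,0],[1.04,-0.33,0,0],[1.04,-0.33,0.1,0],[1.04,-0.33,0.2,0],[1.04,-0.33,0.25,0],[1.04,-0.33,0.25,0]]
  ]
}}

```text
t: 13.95
eef_pos: [0.607, 0.0801, 0.2126]
ee_rot: [3.141, -0.0, -1.78]
force: [-0.3, -0.5, -1.5]
width: 0.01
gripper_force: 12.0
```

Run:
```python
from h import *; import pickle
from station import grab_frame,arm
go([.606,.0862,.22])
w=grab_frame('wrist'); f=grab_frame('side'); s=arm.get_state(); M=R.from_euler('xyz',s['ee_rot']).as_matrix(); e=np.array(s['eef_pos'])
pickle.dump((f,w,e,M),open('s5.pkl','wb'))
satdump(w,178,222,234,272)
satdump(f,116,136,208,232)
```

```text
t 13.95 pos [0.607  0.0801 0.2126] yaw -101.97 w 0.01 gf 11.99 F [-0.3 -0.5 -1.5] -> row [-0.096  0.038 -0.124] 0 rows 0.2
cols 234
178 111 128 145 157 166 172 177 176 177 176 176 178 177 176 175 177 176 177 177 177 179 178 177 178 177 178 178 177 178 178 177 176 177 178 176 179 178 179
179 162 168 172 175 174 180 176 177 179 177 178 176 177 178 178 177 177 177 178 176 178 176 177 178 177 175 175 174 177 177 178 178 179 176 178 177 174 178
180 176 178 176 176 179 177 176 176 177 176 177 177 177 177 177 176 177 177 178 177 178 177 175 177 177 177 177 176 177 179 178 178 179 175 177 179 178 176
181 175 175 176 178 177 176 178 177 177 177 177 178 177 177 178 178 174 177 177 178 176 177 176 176 176 176 176 177 178 178 177 175 177 177 176 176 177 177
182 176 176 177 176 178 177 177 178 178 176 178 177 176 178 176 176 177 177 177 177 176 177 177 177 178 177 178 178 177 178 177 177 178 177 177 174 177 176
183 178 177 177 178 176 177 178 179 178 178 176 177 177 177 177 175 177 177 178 177 178 177 178 178 178 178 178 177 177 176 178 177 180 178 175 176 177 178
184 175 176 179 178 179 175 177 
[... 7204 characters left out ...]

129 204 227 215 215 215 199 196 179 175 120  79  58 109 173 192 215 205 213 205 215 212 175 116  63
130 151 207 233 219 192 222 208 190 173 155 125 113 148 176 206 205 202 209 208 215 226 213 184 122
131  99 158 203 219 208 215 215 200 178 155 144 116 135 183 205 199 222 205 198 212 209 215 203 169
132  59  97 163 210 215 220 212 215 204 199 188 186 193 205 208 219 202 219 195 208 204 206 215 194
133  45  63  99 167 214 211 205 205 219 215 212 211 229 205 198 215 208 218 195 196 195 174 173 155
134  43  49  58  97 157 214 215 205 215 213 215 220 202 219 207 214 221 191 196 183 138 104  92  83
135  50  50  45  60 105 161 197 216 215 226 204 208 206 198 200 184 186 155 126 105  74  55  47  45
```

Run:
```python
from h import *; import pickle
f,w,e,M=pickle.load(open('s5.pkl','rb'))
V=w['img'].max(2)
for r in range(190,214): print(r,' '.join('%3d'%v for v in V[r,244:268]))
for sr in (127.8,):
  for z in(.062,.0665,.070): print(z,[proj(f,e+M@[x,0.0016,z]).round(1).tolist() for x in(-.006,-.003,0)],[proj(w,e+M@[x+.005,0.0016,z]).round(1).tolist() for x in(-.006,-.003,0)])
print(proj(w,(.606,.0847,.138)),proj(f,(.606,.0865,.138)))
```

```text
190 173 173 172 172 173 172 173 172 172 171 172 172 170 171 171 173 174 172 172 171 173 174 175 173
191 173 172 173 172 173 172 171 172 171 170 169 167 169 169 170 172 172 173 172 172 173 173 173 173
192 173 172 171 172 171 170 170 169 168 165 163 162 162 162 164 167 169 170 172 171 173 173 173 173
193 171 171 172 170 169 169 168 162 158 154 151 149 150 150 152 154 162 167 169 171 172 172 173 174
194 171 170 170 170 169 166 160 154 150 144 139 137 138 137 138 142 149 157 164 168 172 173 173 173
195 171 170 170 170 167 161 153 147 141 133 125 120 119 118 119 125 136 146 156 165 169 172 173 174
196 172 173 171 169 163 154 146 140 132 120 107 100  98  99  99 104 117 130 147 158 165 171 172 172
197 173 172 172 166 159 149 141 129 114 100  92  88  89  89  89  92 100 115 134 149 162 170 171 173
198 172 171 170 165 155 145 135 117 100  89  86  86  87  86  88  88  91 101 118 138 156 166 170 172
199 172 170 169 160 151 140 127 106  91  86  86  85  86  86  87  86  88  92 106 127 150 164 170 172
200 172 171 167 159 146 135 117  97  88  87  86  86  85  85  87  88  88  89  97 117 143 162 169 171

[... 967 characters left out ...]
  88  88 101 127 155 168 171 172
211 171 170 161 136 107  91  87  87  87  87  86  87  87  89  88  89  87  89 101 127 154 168 171 171
212 171 169 156 131 101  91  87  87  86  89  88  86  88  88  89  88  89  88 101 129 155 167 170 171
213 170 166 150 121  96  87  86  86  89  88  88  87  87  88  88  89  88  89 101 127 155 168 170 170
0.062 [[218.8, 125.5], [219.1, 126.1], [219.3, 126.8]] [[254.8, 199.9], [254.8, 196.5], [254.8, 193.1]]
0.0665 [[218.9, 127.0], [219.2, 127.6], [219.4, 128.3]] [[254.7, 198.5], [254.7, 195.2], [254.8, 191.9]]
0.07 [[219.0, 128.1], [219.3, 128.8], [219.5, 129.4]] [[254.7, 197.5], [254.7, 194.2], [254.7, 190.9]]
[255.38604573 199.52058171] [218.73038294 129.83543674]
```

>>> {"op": "jog_arm", "data": {
  "deltas": [
    [[-0.02,0,0,0],[-0.02,0,0.08,0],[-0.02,0,0.14,0],[-0.03,0,0.2,0],[-0.03,0,0.25,0],[-0.03,0,0.25,0]]
  ]
}}

```text
t: 14.8
eef_pos: [0.6075, 0.0814, 0.1977]
ee_rot: [3.141, -0.0, -1.78]
force: [0.1, 0.6, -0.1]
width: 0.0101
gripper_force: 12.0
```

>>> {"op": "jog_arm", "data": {
  "deltas": [
    [[-0.01,0,0.07,0],[-0.02,0,0.14,0],[-0.03,0,0.2,0],[-0.03,0,0.2,0]]
  ]
}}

```text
t: 15.3
eef_pos: [0.6078, 0.0831, 0.1856]
ee_rot: [3.141, -0.0, -1.78]
force: [0.5, -0.1, -0.0]
width: 0.0102
gripper_force: 12.0
```

Run:
```python
from h import *; import pickle
from station import grab_frame,arm
go([.606,.0862,.17])
w=grab_frame('wrist'); f=grab_frame('side'); s=arm.get_state(); M=R.from_euler('xyz',s['ee_rot']).as_matrix(); e=np.array(s['eef_pos'])
V=w['img'].max(2)
for r in range(194,232,2): print(r,' '.join('%3d'%v for v in V[r,240:272]))
satdump(f,124,135,210,228)
print([proj(w,e+M@[.0,y,e[2]-.138]).round(1).tolist() for y in(-.006,.006)])
```

```text
t 15.3 pos [0.6078 0.0831 0.1856] yaw -102.0 w 0.0102 gf 11.99 F [ 0.5 -0.1 -0. ] -> row [-0.044  0.039  0.26 ] 0 rows 0.3
194 172 171 172 171 172 172 172 172 172 172 172 172 172 173 172 171 171 171 171 171 171 171 172 173 172 172 174 173 173 172 173 174
196 172 173 172 173 172 172 172 173 172 171 171 170 167 166 165 162 161 160 163 164 168 169 171 173 172 173 172 172 173 174 172 173
198 172 171 173 171 171 171 171 171 169 167 161 147 133 124 115 109 105 107 112 118 131 144 157 165 169 169 171 172 173 172 172 172
200 173 172 171 171 171 172 171 170 163 151 132 109  93  88  87  86  86  88  87  87  91  97 113 136 154 164 169 170 172 172 172 172
202 172 172 170 170 171 172 169 162 151 137 113  93  88  85  86  85  86  86  88  86  88  88  95 116 139 155 165 170 172 172 172 172
204 173 172 171 172 170 169 165 155 141 120 100  87  84  84  87  88  88  85  88  88  87  89  95 113 133 148 162 168 172 172 172 172
206 172 173 172 172 169 166 161 149 130 106  91  87  87  87  86  87  87  88  88  88  88  88  95 109 128 144 158 167 171 172 171 173
208 171 172 172 172 172 169 164 150 125  99  87  87  
[... 1708 characters left out ...]
172 193 199 168  92  37  30  32  87 185 211 215 208 180 124
127 159 197 182 196 194 199 174  94  30  20  26 102 203 220 208 222 208 182
128 207 206 217 208 221 195 170  93  31  13  20  92 192 203 209 213 216 212
129 205 222 208 212 194 191 175  99  38  19  27  97 188 220 216 209 213 216
130 223 213 217 205 202 191 160  89  49  32  53 118 184 220 205 230 199 209
131 207 219 202 219 230 191 171 132 109 116 134 167 193 210 205 212 213 208
132 164 208 219 209 208 213 215 198 199 200 211 195 220 211 202 227 208 226
133  99 158 198 226 219 213 216 215 209 224 209 223 210 213 216 211 206 209
134  58  99 164 210 219 206 219 210 213 220 217 219 208 211 188 193 205 171
[[245.5, 203.4], [260.3, 203.4]]
```

>>> {"op": "jog_arm", "data": {
  "deltas": [
    [[-0.03,0,0.06,0],[-0.05,0,0.12,0],[-0.06,0,0.2,0],[-0.07,0,0.28,0],[-0.08,0,0.36,0],[-0.08,0,0.36,0],[-0.08,0,0.36,0]]
  ]
}}

```text
t: 16.27
eef_pos: [0.6091, 0.0879, 0.1645]
ee_rot: [-3.141, -0.0, -1.78]
force: [0.1, 0.3, -0.8]
width: 0.0101
gripper_force: 12.0
```

Run:
```python
from h import *; import pickle
from station import grab_frame,arm
go([.606,.0862,.17])
w=grab_frame('wrist')
V=w['img'].max(2)
for r in range(196,234,2): print(r,' '.join('%3d'%v for v in V[r,240:272]))
```

```text
t 16.27 pos [0.6091 0.0879 0.1645] yaw -102.0 w 0.0101 gf 12.0 F [ 0.1  0.3 -0.8] -> row [ 0.038  0.044 -0.091] 0 rows 0.1
196 172 172 172 173 173 172 173 172 172 171 171 171 171 170 169 168 166 165 165 166 168 170 171 172 172 171 172 172 174 173 174 173
198 173 172 173 172 172 170 171 172 169 168 166 160 158 153 144 139 136 135 135 139 146 155 161 168 170 171 171 172 172 174 173 174
200 173 172 171 171 170 171 172 169 166 160 148 131 117 105  97  92  91  92  92  93  96 105 116 133 152 163 169 169 170 172 173 173
202 171 172 171 171 172 172 171 166 154 133 109  95  88  88  88  89  87  89  87  89  89  89  92 106 130 149 159 166 171 172 172 172
204 172 173 172 171 171 170 167 156 138 111  93  88  87  87  88  89  89  88  89  89  89  89  90 103 127 141 148 158 167 171 172 173
206 171 172 172 171 169 168 160 146 122 100  88  86  88  88  89  89  88  89  89  90  90  90  91 104 127 137 143 151 163 169 171 172
208 173 173 173 171 170 167 157 137 110  92  86  87  88  88  88  87  88  89  90  90  88  89  91 102 125 134 139 151 162 167 171 172
210 172 172 172 172 171 168 155 130 103  90  86  88  
[... 830 characters left out ...]
  77  79  88  97 100 107 121 130 134 135
224  42  39  49  64  80  92  98 103 109 110 111 114 113 113 112 111 110 110 107 101  94  84  65  46  38  35  39  54  80 102 111 113
226  29  30  39  60  86 103 110 113 114 116 117 115 116 114 115 115 116 116 115 111 107  95  71  46  32  30  31  38  64  91 106 111
228  31  31  41  65  93 108 115 116 116 116 117 115 115 115 115 117 117 117 116 114 112 100  77  49  33  27  30  33  53  83 102 111
230  29  31  40  66  95 111 116 117 116 116 114 111 110 111 111 115 117 117 117 117 114 102  76  51  32  30  29  30  46  72  96 109
232  32  30  39  65  91 105 106 105 103 102  99  99  97  98 103 109 114 115 115 113 111 101  76  49  37  28  30  29  36  63  92 105
```

>>> {"op": "jog_arm", "data": {
  "deltas": [
    [[0,0,0,0],[0,0,0,0],[0,0,0,0],[0,0,0,0],[0,0,0,0]]
  ],
  "grip": 40
}}

```text
t: 16.95
eef_pos: [0.609, 0.0879, 0.1645]
ee_rot: [-3.142, 0.0, -1.78]
force: [-0.4, 0.5, -0.1]
width: 0.0399
gripper_force: 0.0
```

>>> {"op": "jog_arm", "data": {
  "deltas": [
    [[0,0,-0.5,0],[0,0,-1.2,0],[0,0,-1.8,0],[0,0,-1.8,0],[0,0,-1.8,0]]
  ]
}}

```text
t: 17.58
eef_pos: [0.6086, 0.0879, 0.2719]
ee_rot: [3.141, 0.0, -1.78]
force: [-0.6, 0.7, -0.6]
width: 0.0403
gripper_force: 0.0
```

Run:
```python
from h import *
from station import grab_frame
f=grab_frame('side'); w=grab_frame('wrist')
a=cv2.resize(f['img'][80:200,150:270,::-1],(400,400),interpolation=cv2.INTER_CUBIC)
b=cv2.resize(w['img'][100:240,170:310,::-1],(400,400),interpolation=cv2.INTER_CUBIC)
cv2.imwrite('pics/end.png',np.clip(np.hstack([a,b])*1.4,0,255).astype(np.uint8))
```

```text
(no output)
```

View pics/end.png

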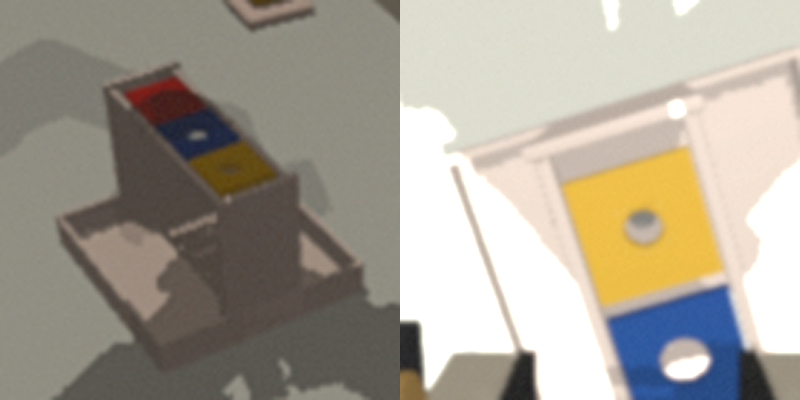

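The rod is gone from both the gripper and the tile tops. A grey piece shows below the yellow hole at (643,215), so it has dropped through. I'll let it settle and hand in.

>>> {"op": "jog_arm", "data": {
  "deltas": [
    [[0,0,-0.2,0],[0,0,-0.2,0],[0,0,-0.2,0],[0,0,-0.2,0],[0,0,-0.2,0],[0,0,-0.2,0],[0,0,-0.2,0],[0,0,-0.2,0]]
  ]
}}

```text
t: 18.68
eef_pos: [0.609, 0.0879, 0.2844]
ee_rot: [3.142, -0.0, -1.78]
force: [-0.7, 0.1, -1.1]
width: 0.0399
gripper_force: 0.0
```

>>> {"op": "jog_arm", "data": {
  "deltas": [
    [[0,0,0,0],[0,0,0,0],[0,0,0,0],[0,0,0,0],[0,0,0,0],[0,0,0,0],[0,0,0,0],[0,0,0,0]]
  ]
}}

```text
t: 19.68
eef_pos: [0.609, 0.0879, 0.2845]
ee_rot: [-3.142, -0.0, -1.78]
force: [-0.1, 0.3, 0.5]
width: 0.0403
gripper_force: 0.0
```

Run:
```python
from station import grab_frame,arm
import numpy as np
a=grab_frame('wrist')['img'].astype(int); 
for _ in range(4): b=grab_frame('wrist')['img'].astype(int)
print('change',np.abs(a-b)[100:240,170:310].max(), np.abs(a-b)[100:240,170:310].mean())
print(arm.job_done())
```

```text
change 8 0.6080612244897959
the job is handed in; nothing more can be done
None
```

I dipped the taper through the blue hole, drew it out, pushed it about 40 mm down the yellow hole while still held, and let it drop through. I handed the job in at about 20 s; no verdict came back, and the last pictures show the rod below the yellow tile and still, though I did not confirm whether it lies flat or stands in the tray.

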